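# Find the thread and start a lock-down bolt on an equipment module

## Task

One of the two black modules has its wing-headed bolt still standing proud in the threaded boss, sitting across the thread. Without forcing or squeezing it hard, turn the bolt backward (counter-clockwise from above) until you feel it drop onto the start of the thread, then turn it forward one full turn so that it is started, and finish while holding the wing head in the fingers. Leave everything else on the bench where it is.

Things in the scene. Friction and masses are not known exactly. Their poses are not given: they have to be found in the camera images.
- open_module: black box-shaped module, 150 x 110 x 90 mm (x, y, z), fixed to the bench; origin at the centre of its underside. On its lid a steel nut plate 60 x 60 x 6 mm and a round steel boss (42 mm diameter, top 38 mm above the lid), both centred 30 mm from the module's centre toward its own -x. The bolt stands proud in this boss.
- done_module: an identical module whose bolt is already screwed down, its wing head's underside only 10 mm above its boss; fixed to the bench, to be left alone; origin at the centre of its underside
- boss_top (a point): centre of the top of the boss of open_module, on the bolt's axis, 128 mm above the bench
- bolt: the bolt, axis upright, about 0.25 kg. Its head is an upright flat aluminium wing bar, 50 mm long (its own x), 12 thick (y), 26 high; origin on the axis at the bar's underside, which starts about 25 mm above the boss and ends about 14 mm above it. Below: a neck 10 mm in diameter and length, then a 24 mm threaded shank. The head splits at 75 N of squeeze per finger; 20 to 40 N is plenty.
- bolt_grip (a point): where to hold the bolt: on its axis, 15 mm above the underside of the wing bar; x along the bar
- nut: the threaded boss with its thread inside, fixed on open_module; origin on the bolt axis at lid height, 38 mm below the boss top. Jamming, pushing or pulling the bolt with over 60 N strips the thread.
- bolt_turn (a joint): angle of the bolt in its boss, rad, growing forward (clockwise from above); at 0 the bar lies along the module's x. Starts at 0.5 to 1.4. Turned backward, the bolt climbs slightly and drops at about -0.1; after that it turns forward freely, one full turn ending near 6.28. Before the drop it is crossed and jams forward at 1.7. Turns easily (0.02 N m), stays where left, stops at -4.1.
- bolt_depth (a joint): how far the bolt has sunk, m: 0.0007 to 0.002 at the start (0 = bar underside 26 mm above the boss), 0.006 just after the drop, then 0.006 (the pitch) more per forward turn: 0.012 after one. It drops by its own weight, so only if the fingers do not clamp the head: drive the bar loosely between the fingers, or ease the grip to let it fall.
- washer: loose flat steel washer, 32 mm diameter, 4 mm thick, on the lid of open_module; bystander
- spacer: loose aluminium spacer, 20 mm diameter, 12 mm high, on the lid of done_module; bystander
- parts_tray: grey open tray 85 x 55 x 22 mm between the modules; bystander
- screwdriver: screwdriver with blue handle, 200 mm, lying at the left; bystander
- wrench: steel wrench, 180 mm, lying at the right; bystander
- tape_roll: roll of tape lying flat, 90 mm diameter, 24 mm high, beyond the modules; bystander
- pen_cup: green cup, 72 mm diameter, 95 mm high, at the left; bystander
- heat_sink: finned aluminium heat sink 60 x 60 x 26 mm, beyond the modules; bystander

How it is judged:
By the outcome, as a careful person would: the job done as asked, in the order asked, and still so for the second after the job is handed in, while the arm keeps its last pose, push and grip.
It also fails if it takes over 64 s, if anything falls off the work surface, if the arm or the gripper's body presses on something with over 40 N, if the wrist force passes 120 N, or if a joint passes its speed limit or range.

## Robot

A 7-joint arm with a two-finger parallel gripper is mounted at the origin on the work surface. World frame = base frame: x ahead of the robot, y to its left, z up, the work surface at z = 0. Lengths are in m, angles in rad, forces in N, time in s.
With the tool pointing down it reaches from about 0.425 to 0.95 m from the base axis. Payload 16.7 kg.
Tool frame: the origin (TCP) lies midway between the tips of the shut fingers; the grasp point (between the pads) lies manip.grip_depth behind it (manip.grip_depth is the distance from the TCP to the grasp point, in m); x points along the fingers, y is the direction in which the jaws open and shut, and the axes are right-handed (so a half turn about x gives the same grasp; the last joint's range is limited). The gripper opens to 94 mm and grips with 3 to 60 N. Pads are 16 mm wide; open, the fingers measure 119 mm over their backs; the gripper's body (75 mm by 177 mm) begins 78 mm behind the grasp point.
Start: joints at [1.141, 0.426, 0.074, 1.606, -0.034, 1.111, -0.067], TCP at [0.186, -0.649, 0.205] pointing down, gripper open.
Joint ranges: [-2.85, 2.85], [-0.5, 2.14], [-1.23, 1.37], [0.21, 2.46], [-1.02, 4.16], [0.16, 2.05], [-2.73, 2.73]. Speed limits (rad/s): [1.89, 1.89, 2.39, 2.39, 3.01, 3.01, 3.01].

## Interface

Orientations are given as a unit quaternion [x, y, z, w].
In Python, from plant import manip gives the robot as it stands.
- The arm moves only by the tool carry_out, never from a script. Its argument "increments" is a list of rows, each a list of 3 entries, a list of its own where there are three numbers: the finger opening in cm, from 0 to 9.4, then the shift along the tool's x, y, z in cm, then the turn, a rotation vector about the tool's x, y, z in degrees. A call has 1 to 12 rows; each row is the pose to reach, as a shift and turn from the pose measured when the call began, along the tool's axes at that moment; what a row does not reach only later rows make up. A row lasts 1/10 s, in which the tool goes at most 50 mm and 8.59 degrees, less where a joint would pass 70% of its speed; a pose out of reach is approached as far as the arm can. A call with a gripper value outside its range is refused whole. The fingers move at their own pace and stop on an object; "squeeze" is the grip in N (left out, the last holds). Time passes only in rows, so rows that repeat a pose let the fingers close. It gives the time, the measured TCP pose, the force and the opening at its end, in the units of the state.
- manip.sense(): the state, without advancing time (a new reading comes with each control period).
- manip.grab_frame(name): name is "side" or "top" or "wrist"; returns a dict with "image" (480x640x3 uint8, red, green, blue), "intrinsics" (3x3 intrinsics, pixels), "distortion" ([k1, k2, p1, p2, k3] as OpenCV has them; the pictures are not rectified), "extrinsics" (4x4, takes a point from camera to world coordinates). Camera axes: x right, y down, z forward; pixel columns grow to the right and rows downward; lengths in m; the calibration is good to about 2 mm. A picture is of the moment at which its call begins. There is no depth.
- manip.finish_job(): hands the job in, once; it reports no verdict.
The state is a dict: "t": time; "joints": joint angles; "dq": joint speeds; "joint_torque": joint torques, N m; "position": TCP position; "orientation": TCP orientation; "ft_force": force on the tool from outside, world axes, zero at the start; "ft_torque": the same for the moment, N m; "grip_width": finger opening in m.
Only numpy, scipy, OpenCV 4.12 (cv2) and the standard library are available. Lean on these libraries where they do the work, as an engineer would, in place of code of your own. Each camera call takes 0.05 s, during which the arm holds its last target. There are 200 camera calls.

## Working session

There is one attempt and no reset: what is moved stays moved. The work goes in short steps, Python scripts to look and compute and a tool call to move; the robot and the scene stay as the last step left them, time stands still between calls to the robot, and variables do not carry over. Pictures are saved under pics/ and viewed, about 8 in all and at most 12, crops included, and the job is handed in when it is done.

Besides the shell and the picture viewer there is one more tool, called after ">>>" in YAML: its name, and indented under it one key for each argument. carry_out: Moves the arm, as the interface text tells. Its arguments: {"type":"object","properties":{"increments":{"type":"array","items":{"type":"array"}},"squeeze":{"type":"number"}},"required":["increments"]}

```bash
mkdir -p pics; ls
python3 - <<'E'
from plant import manip
import cv2
print(manip.grip_depth); s=manip.sense(); print(s)
for n in ("top","side"):
    f=manip.grab_frame(n); cv2.imwrite(f"pics/{n}0.png",f["image"][:,:,::-1]); print(n,f["intrinsics"].tolist(),f["distortion"],f["extrinsics"].round(4).tolist())
E
```

```text
pics
0.0188
{'t': 0.0, 'joints': array([ 1.14149336,  0.42676572,  0.07383438,  1.60660232, -0.03413286,
        1.11079767, -0.06709464]), 'dq': array([-0.0003441 , -0.00025209,  0.00050311,  0.0009467 , -0.00044732,
       -0.00164113, -0.00080801]), 'joint_torque': array([ 8.00179914e-04, -9.35817719e+01,  3.66645545e+00, -4.54199123e+01,
       -4.88980464e-02,  1.99641759e-02,  1.66563477e-04]), 'position': array([ 0.1862805 , -0.64832783,  0.20475469]), 'orientation': array([-0.70011231, -0.09905033,  0.70028625, -0.09813741]), 'ft_force': array([-0.85046283, -0.54692267,  0.00218019]), 'ft_torque': array([ 0.00372286, -0.00197901, -0.0246511 ]), 'grip_width': 0.09404093733751608}
top [[447.2958877672865, 0.0, 320.871854185534], [0.0, 447.2958877672865, 239.50627337169914], [0.0, 0.0, 1.0]] [0.01520189 0.         0.         0.         0.        ] [[0.0239, -0.9942, 0.1048, 0.4868], [-0.9996, -0.0254, -0.0133, 0.0021], [0.0158, -0.1044, -0.9944, 1.3418], [0.0, 0.0, 0.0, 1.0]]
side [[447.64970357026823, 0.0, 320.5216124192291], [0.0, 447.64970357026823, 244.43759139441391], [0.0, 0.0, 1.0]] [0.01348311 0.         0.         0.         0.        ] [[0.6957, -0.3753, 0.6125, 0.0376], [-0.7183, -0.3517, 0.6003, -0.5743], [-0.0099, -0.8576, -0.5143, 0.5932], [0.0, 0.0, 0.0, 1.0]]
```

View pics/top0.png

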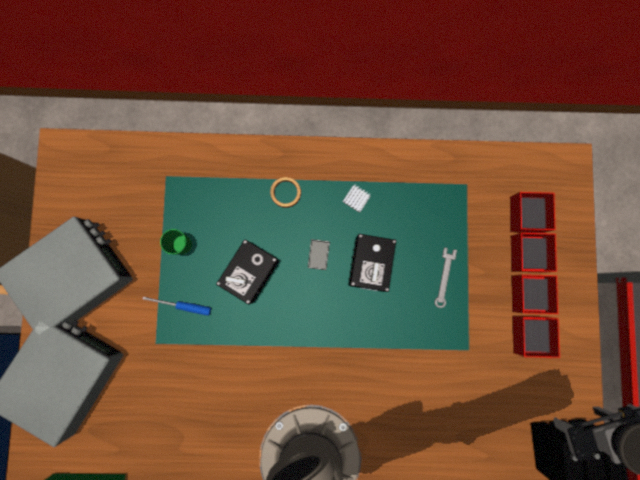

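View pics/side0.png

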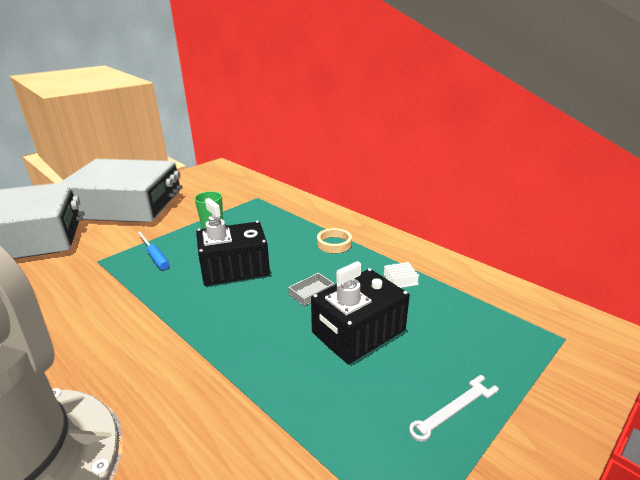

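The top view shows the left module at about (248,272). It carries a washer at (258,259), so it is the open one, with its bolt near (240,280). The right module carries the spacer and is the done one. I'll zoom in on the left module in both views.

Run:
```python
import cv2, numpy as np
a=cv2.imread("pics/top0.png")[238:306,210:285]; b=cv2.imread("pics/side0.png")[190:290,185:285]
a=cv2.resize(a,(400,363),interpolation=cv2.INTER_CUBIC)  # 5.333
b=cv2.resize(b,(400,400),interpolation=cv2.INTER_CUBIC)  # 4
c=np.zeros((400,800,3),np.uint8); c[:363,:400]=a; c[:,400:]=b
cv2.imwrite("pics/crop1.png",c)
```

```text
(no output)
```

View pics/crop1.png

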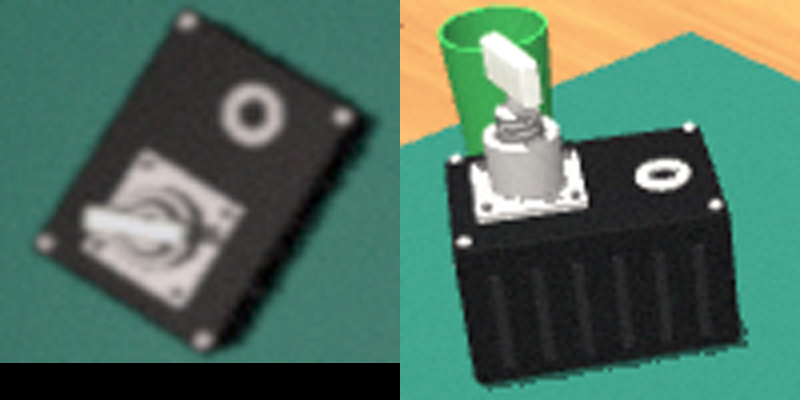

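The crop shows the lid's corner screws at (187,20), (343,117), (203,341) and (45,243). The bar runs roughly from (84,218) to (186,230). I'll cast rays through these.

```bash
cat > h.py <<'E'
import numpy as np, cv2
from scipy.spatial.transform import Rotation as R
def ray(f,uv):
    p=cv2.undistortPoints(np.array(uv,float).reshape(-1,1,2),f["intrinsics"],f["distortion"]).reshape(-1,2)
    E=f["extrinsics"]; return E[:3,3], np.c_[p,np.ones(len(p))]@E[:3,:3].T
def onz(f,uv,z):
    o,d=ray(f,uv); return o+d*((z-o[2])/d[:,2:])
def proj(f,P):
    E=np.linalg.inv(f["extrinsics"]); r=cv2.Rodrigues(E[:3,:3])[0]
    return cv2.projectPoints(np.array(P,float).reshape(-1,1,3),r,E[:3,3],f["intrinsics"],f["distortion"])[0].reshape(-1,2)
E
python3 - <<'E'
from h import *
from plant import manip
f=manip.grab_frame("top"); s=manip.grab_frame("side")
c=lambda p:(np.array(p)+.5)*75/400-.5+[210,238]
cs=lambda p:(np.array(p)+.5)/4-.5+[185-100,190]
K=onz(f,c([(187,20),(343,117),(203,341),(45,243)]),.092); print(K.round(4))
m=K.mean(0); x=(K[0]+K[1]-K[2]-K[3])[:2]; x/=np.linalg.norm(x); print("centre",m,"yaw",np.degrees(np.arctan2(x[1],x[0])))
S=onz(s,cs([(455,159),(689,127),(714,204),(464,241)]),.092); print("side",S.round(4),S.mean(0)); x2=(S[1]+S[2]-S[0]-S[3]);print(np.degrees(np.arctan2(x2[1],x2[0])))
ax=m[:2]-.03*x; print("axis",ax)
B=onz(f,c([(84,218),(186,230)]),.177); d=B[1]-B[0]; print("bar",B.mean(0),np.linalg.norm(d),np.degrees(np.arctan2(d[1],d[0])))
B=onz(s,cs([(483,36),(537,75)]),.179); d=B[1]-B[0]; print("bar side top edge",B.mean(0),np.linalg.norm(d),np.degrees(np.arctan2(d[1],d[0])))
B=onz(s,cs([(486,66),(537,107)]),.153); d=B[1]-B[0]; print("bar side bottom edge",B.mean(0),np.linalg.norm(d),np.degrees(np.arctan2(d[1],d[0])))
q=manip.sense()["orientation"]; print(R.from_quat(q).as_matrix().round(3))
E
```

```text
[[0.6079 0.1986 0.092 ]
 [0.559  0.1152 0.092 ]
 [0.4412 0.1834 0.092 ]
 [0.4897 0.2672 0.092 ]]
centre [0.52445211 0.191091   0.092     ] yaw -30.109968322904287
side [[0.4897 0.2645 0.092 ]
 [0.6075 0.1961 0.092 ]
 [0.5594 0.1149 0.092 ]
 [0.4425 0.1824 0.092 ]] [0.52477066 0.18947085 0.092     ]
-30.08251902692052
axis [0.49850018 0.20614084]
bar [0.49971108 0.20621023 0.177     ] 0.049694707180328666 -95.34145504301837
bar side top edge [0.49480104 0.19658918 0.179     ] 0.06210223737316686 -97.20108259851501
bar side bottom edge [0.50163394 0.21131973 0.153     ] 0.06349211675242893 -98.7035536345976
[[-0.     0.276 -0.961]
 [ 0.001 -0.961 -0.276]
 [-1.    -0.001  0.   ]]
```

>>> carry_out:
  increments:
    - [9.4, [-5, 0, 0], [0, 0, 0]]
    - [9.4, [-9.5, -2, -4], [-8, 0, 0]]
    - [9.4, [-9.5, -20, -38.4], [-68, 0, 0]]
    - [9.4, [-9.5, -20, -38.4], [-68, 0, 0]]
    - [9.4, [-9.5, -20, -38.4], [-68, 0, 0]]
    - [9.4, [-9.5, -20, -38.4], [-68, 0, 0]]
    - [9.4, [-9.5, -20, -38.4], [-68, 0, 0]]
    - [9.4, [-9.5, -20, -38.4], [-68, 0, 0]]
    - [9.4, [-9.5, -20, -38.4], [-68, 0, 0]]
    - [9.4, [-9.5, -20, -38.4], [-68, 0, 0]]
    - [9.4, [-9.5, -20, -38.4], [-68, 0, 0]]
    - [9.4, [-9.5, -20, -38.4], [-68, 0, 0]]
  squeeze: 5

```text
t: 1.4
position: [0.5009, -0.3493, 0.3]
orientation: [0.525, 0.474, -0.525, 0.473]
ft_force: [-0.7, -1.1, -0.7]
grip_width: 0.0938
```

```bash
cat >> h.py <<'E'
def go(manip,P,yaw):
    s=manip.sense(); T=R.from_quat(s["orientation"]); 
    y=np.array([np.cos(np.radians(yaw)),np.sin(np.radians(yaw)),0]); x=np.array([0,0,-1.])
    G=R.from_matrix(np.c_[x,y,np.cross(x,y)])
    Y=T.as_matrix()[:,1]
    print("t",round(s["t"],2),"pos",s["position"].round(4),"yaw",np.degrees(np.arctan2(Y[1],Y[0])).round(1),"j",s["joints"].round(2),"F",s["ft_force"].round(2),"M",s["ft_torque"].round(3),"w",s["grip_width"].round(4))
    print("shift cm",(T.inv().apply(np.array(P)-s["position"])*100).round(2),"turn",np.degrees((T.inv()*G).as_rotvec()).round(1))
E
python3 -c "
from h import *
from plant import manip
go(manip,[.499,.2055,.25],-6)"
```

```text
Traceback (most recent call last):
  File "h.py", line 16, in go
    print("t",round(s["t"],2),"pos",s["position"].round(4),"yaw",np.degrees(np.arctan2(Y[1],Y[0])).round(1),"j",s["joints"].round(2),"F",s["ft_force"].round(2),"M",s["ft_torque"].round(3),"w",s["grip_width"].round(4))
                                                                                                                                                                                                ^^^^^^^^^^^^^^^^^^^^^
AttributeError: 'float' object has no attribute 'round'
```

```bash
sed -i 's/s\["grip_width"\].round(4)/round(s["grip_width"],4)/' h.py
python3 -c "
from h import *
from plant import manip
go(manip,[.499,.2055,.25],-6)"
```

```text
t 1.4 pos [ 0.5009 -0.3493  0.3   ] yaw -5.8 j [ 0.75  0.27 -0.3   1.62  0.08  1.26  0.33] F [-0.71 -1.14 -0.7 ] M [-0.067 -0.048 -0.027] w 0.0938
shift cm [  5.05  -5.83 -55.17] turn [ 0.2 -0.1  0. ]
```

>>> carry_out:
  increments:
    - [9.4, [0, -5.8, -55.2], [0, 0, 0]]
    - [9.4, [0, -5.8, -55.2], [0, 0, 0]]
    - [9.4, [0, -5.8, -55.2], [0, 0, 0]]
    - [9.4, [0, -5.8, -55.2], [0, 0, 0]]
    - [9.4, [0, -5.8, -55.2], [0, 0, 0]]
    - [9.4, [0, -5.8, -55.2], [0, 0, 0]]
    - [9.4, [0, -5.8, -55.2], [0, 0, 0]]
    - [9.4, [0, -5.8, -55.2], [0, 0, 0]]
    - [9.4, [0, -5.8, -55.2], [0, 0, 0]]
    - [9.4, [0, -5.8, -55.2], [0, 0, 0]]
    - [9.4, [0, -5.8, -55.2], [0, 0, 0]]
    - [9.4, [0, -5.8, -55.2], [0, 0, 0]]

```text
t: 2.6
position: [0.4985, 0.2104, 0.3007]
orientation: [0.524, 0.476, -0.523, 0.474]
ft_force: [0.5, -0.6, 0.4]
grip_width: 0.0943
```

```bash
python3 -c "
from h import *
from plant import manip
f=manip.grab_frame('wrist'); cv2.imwrite('pics/w1.png',f['image'][:,:,::-1]); print(f['extrinsics'].round(3).tolist(), proj(f,[[.499,.2055,.178],[.499,.2055,.128],[.5,.19,.092]]))
go(manip,[.499,.2055,.25],-6)"
```

```text
[[0.995, -0.093, -0.028, 0.506], [-0.097, -0.959, -0.266, 0.288], [-0.002, 0.267, -0.964, 0.481], [0.0, 0.0, 0.0, 1.0]] [[320.77495997 235.02800335]
 [320.65406628 222.83675211]
 [322.65544289 228.40777419]]
t 2.65 pos [0.4989 0.2085 0.3004] yaw -5.7 j [ 0.11  0.19 -0.71  1.75  0.13  1.24 -0.73] F [-0.11  0.24 -0.75] M [-0.05  -0.029  0.007] w 0.094
shift cm [5.04 0.04 0.3 ] turn [ 0.3 -0.1  0.1]
```

View pics/w1.png

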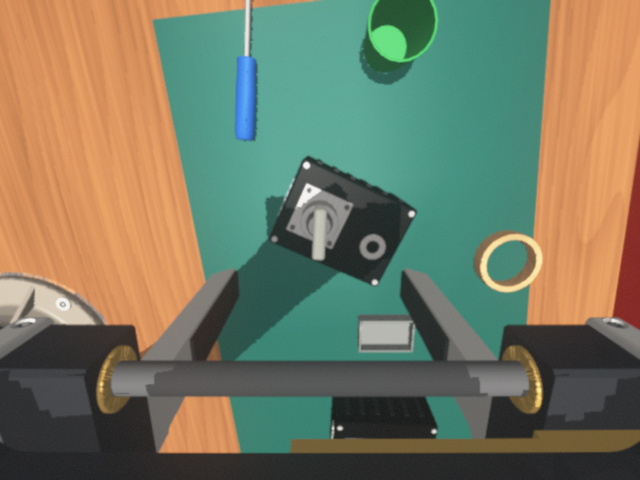

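The wrist view shows the lid screws at (307,165), (411,213), (375,282) and (275,239), and the bar's top running from about (321,210) to (318,260). I'll refine the position from these.

Run:
```python
from h import *
from plant import manip
f=manip.grab_frame('wrist')
K=onz(f,[(307,165),(411,213),(375,282),(275,239)],.092); m=K.mean(0); x=(K[1]+K[2]-K[0]-K[3])[:2]; x/=np.linalg.norm(x)
print(m, np.degrees(np.arctan2(x[1],x[0])),"axis",m[:2]-.03*x)
g=cv2.cvtColor(f['image'],cv2.COLOR_RGB2GRAY)
B=onz(f,[(321,210),(318,260)],.178); d=B[1]-B[0]; print("bar",B.mean(0),np.linalg.norm(d),np.degrees(np.arctan2(d[1],d[0])))
go(manip,[.499,.205,.148],-6)
```

```text
[0.52415861 0.18825705 0.092     ] -30.06770316649894 axis [0.49819559 0.20328774]
bar [0.49811053 0.20312155 0.178     ] 0.04880025138677361 -98.94666774622473
t 2.7 pos [0.4993 0.206  0.3002] yaw -5.8 j [ 0.11  0.19 -0.71  1.75  0.13  1.24 -0.73] F [-0.33 -1.2   0.01] M [-0.049 -0.072 -0.038] w 0.0942
shift cm [15.22 -0.    0.12] turn [ 0.2 -0.   0.1]
```

>>> carry_out:
  increments:
    - [9.4, [4, -0.1, 0.15], [1, 0, 0]]
    - [9.4, [8, -0.1, 0.15], [1, 0, 0]]
    - [9.4, [12, -0.1, 0.15], [1, 0, 0]]
    - [6, [14, -0.1, 0.15], [1, 0, 0]]
    - [4, [15.2, -0.1, 0.15], [1, 0, 0]]
    - [3, [15.2, -0.1, 0.15], [1, 0, 0]]
    - [3, [15.2, -0.1, 0.15], [1, 0, 0]]
    - [3, [15.2, -0.1, 0.15], [1, 0, 0]]
  squeeze: 5

```text
t: 3.5
position: [0.4989, 0.2047, 0.1496]
orientation: [0.529, 0.47, -0.528, 0.469]
ft_force: [-0.1, -0.9, -0.7]
grip_width: 0.0572
```

```bash
python3 -c "
from h import *
from plant import manip
f=manip.grab_frame('wrist'); s=manip.grab_frame('side')
c=np.hstack([cv2.resize(f['image'][150:400,200:440],(480,500)),cv2.resize(s['image'][170:270,185:249],(320,500))])
cv2.imwrite('pics/w2.png',c[:,:,::-1])
go(manip,[.4985,.2045,.148],-7)"
```

```text
t 3.6 pos [0.4986 0.2049 0.1493] yaw -6.8 j [ 0.06  0.34 -0.68  1.94  0.26  0.95 -0.86] F [ 0.36 -0.23  0.3 ] M [-0.078 -0.029 -0.034] w 0.0492
shift cm [ 0.13 -0.01  0.04] turn [ 0.2 -0.1 -0. ]
```

View pics/w2.png

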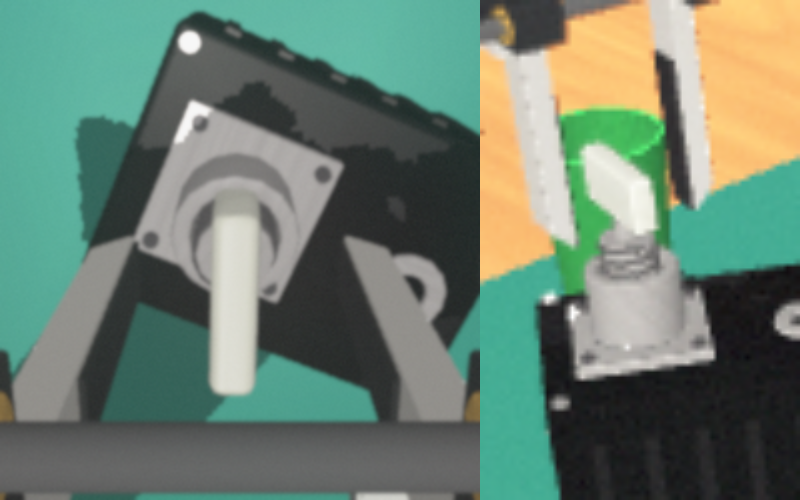

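The wing bar sits between the open jaws, in line and centred to within about 1 mm, and clear of the boss. I'll close to a loose 1.5 cm.

>>> carry_out:
  increments:
    - [1.5, [0, 0, 0], [0, 0, 0]]
    - [1.5, [0, 0, 0], [0, 0, 0]]
    - [1.5, [0, 0, 0], [0, 0, 0]]
    - [1.5, [0, 0, 0], [0, 0, 0]]
    - [1.5, [0, 0, 0], [0, 0, 0]]
    - [1.5, [0, 0, 0], [0, 0, 0]]
    - [1.5, [0, 0, 0], [0, 0, 0]]
  squeeze: 5

```text
t: 4.3
position: [0.4986, 0.2049, 0.1493]
orientation: [0.529, 0.47, -0.528, 0.469]
ft_force: [0.1, -0.2, -1.2]
grip_width: 0.0152
```

```bash
python3 -c "
from h import *
from plant import manip
go(manip,[.4985,.2045,.148],-7)"
```

```text
t 4.3 pos [0.4986 0.2049 0.1493] yaw -6.8 j [ 0.06  0.34 -0.68  1.94  0.26  0.95 -0.86] F [ 0.12 -0.21 -1.23] M [-0.037 -0.049 -0.018] w 0.0152
shift cm [ 0.13 -0.01  0.04] turn [ 0.2 -0.1 -0. ]
```

>>> carry_out:
  increments:
    - [1.5, [0, 0, 0], [-6, 0, 0]]
    - [1.5, [0, 0, 0], [-12, 0, 0]]
    - [1.5, [0, 0, 0], [-18, 0, 0]]
    - [1.5, [0, 0, 0], [-24, 0, 0]]
    - [1.5, [0, 0, 0], [-30, 0, 0]]
    - [1.5, [0, 0, 0], [-36, 0, 0]]
    - [1.5, [0, 0, 0], [-42, 0, 0]]
    - [1.5, [0, 0, 0], [-48, 0, 0]]
    - [1.5, [0, 0, 0], [-54, 0, 0]]
    - [1.5, [0, 0, 0], [-60, 0, 0]]
    - [1.5, [0, 0, 0], [-66, 0, 0]]
    - [1.5, [0, 0, 0], [-70, 0, 0]]

```text
t: 5.5
position: [0.4983, 0.2051, 0.1495]
orientation: [0.163, 0.688, -0.162, 0.688]
ft_force: [-3.4, -0.3, 6.0]
grip_width: 0.016
```

```bash
python3 -c "
from h import *
from plant import manip
f=manip.grab_frame('wrist'); s=manip.grab_frame('side')
cv2.imwrite('pics/w3w.png',f['image'][:,:,::-1]);cv2.imwrite('pics/w3s.png',s['image'][:,:,::-1])
go(manip,[.4985,.2045,.148],80)"
```

```text
t 5.6 pos [0.4984 0.205  0.1494] yaw 63.4 j [ 0.25  0.41 -0.93  1.93  0.39  1.    0.25] F [-2.22 -0.13  5.82] M [-0.109  0.52  -0.077] w 0.0151
shift cm [ 0.14 -0.04  0.03] turn [-16.6  -0.   -0.1]
```

>>> carry_out:
  increments:
    - [1.6, [0, 0, 0], [-4, 0, 0]]
    - [1.6, [0, 0, 0], [-8, 0, 0]]
    - [1.6, [0, 0, 0], [-12, 0, 0]]
    - [1.6, [0, 0, 0], [-15, 0, 0]]
    - [1.6, [0, 0, 0], [-15, 0, 0]]
    - [1.8, [0, 0, 0], [-13, 0, 0]]
    - [2.4, [0, 0, 0], [-11, 0, 0]]
    - [2.4, [0, 0, 0], [-11, 0, 0]]

```text
t: 6.4
position: [0.4984, 0.205, 0.1495]
orientation: [0.098, 0.7, -0.097, 0.7]
ft_force: [-0.3, 0.5, -0.0]
grip_width: 0.0237
```

```bash
python3 -c "
from h import *
from plant import manip
f=manip.grab_frame('wrist'); s=manip.grab_frame('side')
c=np.hstack([cv2.resize(f['image'][150:400,200:440],(480,500)),cv2.resize(s['image'][170:270,185:249],(320,500))])
cv2.imwrite('pics/w4.png',c[:,:,::-1])
go(manip,[.4985,.2045,.148],80)"
```

```text
t 6.5 pos [0.4984 0.205  0.1494] yaw 74.4 j [ 0.28  0.42 -0.97  1.92  0.41  1.01  0.42] F [-0.39  0.15 -0.37] M [ 0.036 -0.178 -0.015] w 0.0237
shift cm [ 0.14 -0.05  0.02] turn [-5.6 -0.  -0.1]
```

View pics/w4.png

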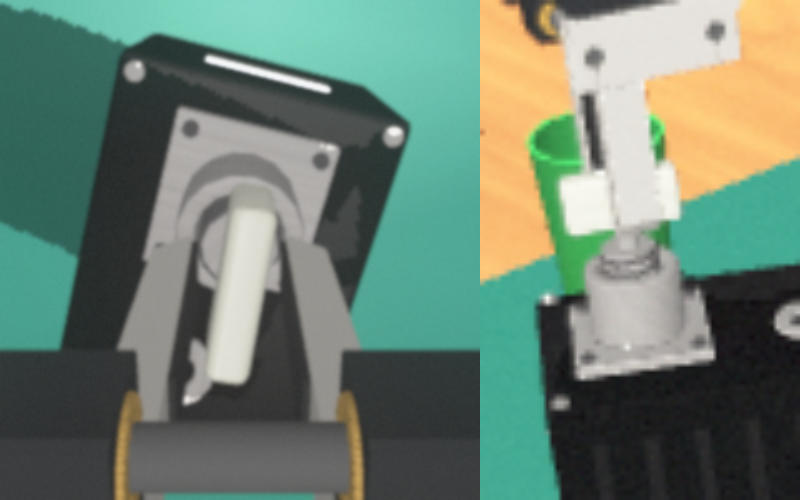

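The bar lags the jaws slightly. It runs from (252,190) to (228,382) in the crop. The side view shows its underside at about y=232 and the boss top at about y=255. I'll compute the bar's angle and height from these.

Run:
```python
from h import *
from plant import manip
f=manip.grab_frame('wrist'); s=manip.grab_frame('side')
for z in (.179,.174):
    B=onz(f,[(326,245),(314,341)],z); d=B[1]-B[0]; print("bar",B.mean(0),np.linalg.norm(d),np.degrees(np.arctan2(d[1],d[0])))
    for zz in (.026,0):  # bar side corners, near face
      a=np.radians(-24); u=np.array([np.cos(a),np.sin(a)]); n=np.array([u[1],-u[0]])
      P=[[*(np.array([.4985,.2045])+e*.025*u+.006*n),z-.026+zz] for e in(-1,1)]
      print(z,zz,((proj(s,P)-[185,170]+.5)*5+[480,0]).round(0).tolist())
```

```text
bar [0.49211483 0.20707146 0.179     ] 0.05185631480408923 -22.12600233038513
0.179 0.026 [[557.0, 177.0], [675.0, 157.0]]
0.179 0 [[566.0, 231.0], [682.0, 211.0]]
bar [0.49442773 0.20644386 0.174     ] 0.05357768910510785 -22.126002330385138
0.174 0.026 [[559.0, 187.0], [676.0, 167.0]]
0.174 0 [[568.0, 242.0], [684.0, 221.0]]
```

The bar is at about -22°, a turn of roughly -0.14, but it is still high, so it has not dropped. I'll go a little further back and then ease the jaws again.

>>> carry_out:
  increments:
    - [1.6, [0, 0, 0], [0, 0, 0]]
    - [1.6, [0, 0, 0], [-4, 0, 0]]
    - [1.6, [0, 0, 0], [-8, 0, 0]]
    - [1.6, [0, 0, 0], [-12, 0, 0]]
    - [1.6, [0, 0, 0], [-15, 0, 0]]
    - [1.6, [0, 0, 0], [-15, 0, 0]]
    - [2, [0, 0, 0], [-12, 0, 0]]
    - [2.4, [0, 0, 0], [-9, 0, 0]]
    - [2.4, [0, 0, 0], [-9, 0, 0]]

```text
t: 7.5
position: [0.4984, 0.205, 0.1495]
orientation: [0.042, 0.706, -0.041, 0.706]
ft_force: [-0.5, -0.0, -0.7]
grip_width: 0.0241
```

```bash
python3 -c "
from h import *
from plant import manip
f=manip.grab_frame('wrist'); s=manip.grab_frame('side')
c=np.hstack([cv2.resize(f['image'][150:400,200:440],(480,500)),cv2.resize(s['image'][170:270,185:249],(320,500))])
cv2.imwrite('pics/w5.png',c[:,:,::-1])
go(manip,[.4985,.2045,.142],80)"
```

```text
t 7.6 pos [0.4984 0.205  0.1494] yaw 83.4 j [ 0.3   0.44 -1.01  1.92  0.43  1.02  0.56] F [0.33 0.1  1.5 ] M [ 0.032 -0.166  0.016] w 0.0242
shift cm [ 0.74 -0.05  0.02] turn [ 3.4 -0.  -0.1]
```

View pics/w5.png

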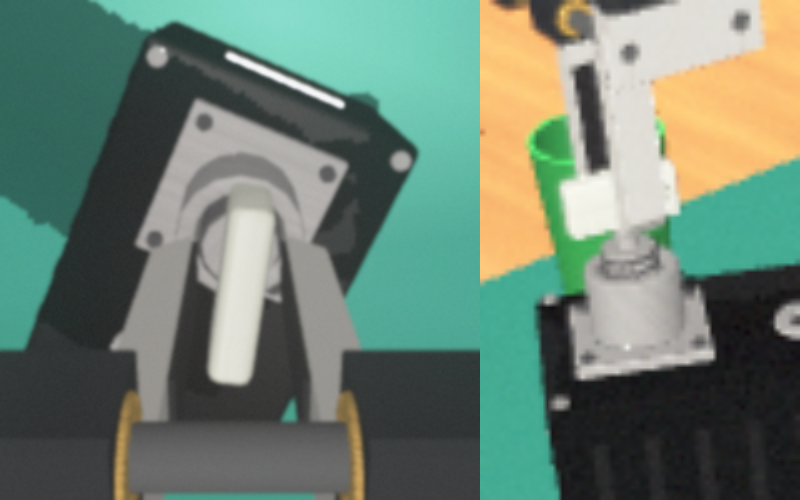

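The bar has now turned to about -13° (-0.29). I'll check its height numerically against the initial picture, using the same calibration.

Run:
```python
from h import *
from plant import manip
s=manip.grab_frame('side')
i0=cv2.imread('pics/side0.png'); i3=cv2.imread('pics/w3s.png'); i5=s['image'][:,:,::-1]
w4=cv2.resize(cv2.imread('pics/w4.png')[:,480:],(64,100),interpolation=cv2.INTER_AREA); i4=i5.copy(); i4[170:270,185:249]=w4
def edges(im,u):
    c=im[185:240,u].astype(int); b=c.min(1)  # white vs green/orange
    return ' '.join(map(str,b))
for n,im in(('0',i0),('3',i3),('4',i4),('5',i5)): 
    for u in (203,205): print(n,u,edges(im,u))
c=np.array([.4985,.2045])
for yaw,us in((-97,(214,216)),(-22,(203,205)),(-13.5,(203,205))):
  a=np.radians(yaw); w=np.array([np.cos(a),np.sin(a)]); 
  for dep in(.0,.002,.006):
    out=[]
    for zz in(.026,0):
      P=np.array([[*(c+e*.025*w+q*.006*np.array([w[1],-w[0]])),.154-dep+zz] for e in(-1,1) for q in (1,-1)])
      out.append(proj(s,P).round(1).tolist())
    print(yaw,dep,out)
for u in(207,210,214): print('0',u,edges(i0,u))
```

```text
0 203 118 116 115 109 114 113 115 117 60 65 61 61 62 60 58 58 61 82 63 66 59 65 62 66 62 60 60 60 62 59 58 62 61 60 60 60 62 62 58 60 59 62 58 56 33 83 233 253 255 254 235 176 162 142 129
0 205 119 116 116 112 110 111 112 81 65 64 62 61 64 79 175 236 170 170 127 97 95 87 75 74 62 62 63 62 62 62 67 61 60 61 63 62 63 87 117 127 114 78 74 56 49 92 118 147 252 252 252 252 252 252 252
3 203 223 225 218 121 115 116 118 121 62 64 65 63 66 62 58 63 101 219 233 244 241 241 240 237 236 238 238 237 232 85 64 62 62 59 61 65 60 65 65 63 59 58 61 57 34 82 230 169 180 175 140 107 102 95 80
3 205 225 223 219 185 174 161 151 131 101 95 84 76 68 68 61 61 101 219 238 243 242 240 238 236 236 239 238 237 227 68 64 63 67 67 63 63 69 71 80 96 96 78 79 56 40 62 91 132 168 165 168 168 169 169 170
4 203 205 209 198 183 171 159 158 142 114 97 91 81 78 71 65 64 67 81 74 111 201 230 241 239 238 236 235 235 235 233 228 208 105 66 63 64 63 61 63 64 60 60 58 54 33 52 115 150 165 159 133 110 107 100 87
4 205 222 222 217 188 119 128 132 136 162 181 178 181 180 173 177 177 164 154 151 174 217 237 240 238 238 237 234 2
[... 1737 characters left out ...]
 218.6], [201.2, 216.5], [225.1, 212.8], [223.0, 210.7]]]
0 207 116 117 117 113 110 112 109 66 63 68 64 60 70 177 255 255 255 231 221 218 213 212 209 209 207 88 65 63 67 67 62 61 65 67 66 80 199 252 251 251 252 226 170 168 164 170 163 161 161 187 218 221 251 251 252
0 210 114 116 118 116 113 111 116 67 65 65 65 64 65 125 251 255 255 255 255 244 220 216 209 210 210 209 201 131 66 68 76 178 251 250 201 122 167 165 132 136 155 252 231 185 184 181 181 182 179 182 179 179 176 188 238
0 214 113 117 119 117 119 116 110 67 67 69 68 68 61 64 66 68 124 250 255 255 255 255 228 221 217 215 212 209 211 207 195 182 177 153 130 127 179 120 150 149 141 245 246 183 183 184 187 190 189 186 184 188 183 192 241
```

Compared with picture 3, the bar's underside fell by about 3 px. After correcting for the bottom-edge calibration offset, the depth comes out near 5.5–6 mm, so it has dropped. I'll now drive it forward loosely, following it down, and confirm the depth partway.

>>> carry_out:
  increments:
    - [1.6, [0.3, 0, 0], [0, 0, 0]]
    - [1.6, [0.5, 0, 0], [4, 0, 0]]
    - [1.6, [0.5, 0, 0], [10, 0, 0]]
    - [1.6, [0.5, 0, 0], [16, 0, 0]]
    - [1.6, [0.5, 0, 0], [22, 0, 0]]
    - [1.6, [0.5, 0, 0], [28, 0, 0]]
    - [1.6, [0.5, 0, 0], [34, 0, 0]]
    - [1.6, [0.5, 0, 0], [40, 0, 0]]
    - [1.6, [0.6, 0, 0], [46, 0, 0]]
    - [1.6, [0.6, 0, 0], [52, 0, 0]]
    - [1.6, [0.6, 0, 0], [58, 0, 0]]
    - [1.6, [0.6, 0, 0], [64, 0, 0]]

```text
t: 8.85
position: [0.4981, 0.205, 0.1432]
orientation: [0.41, 0.577, -0.409, 0.576]
ft_force: [-2.4, -0.1, 2.5]
grip_width: 0.0162
```

```bash
python3 -c "
from h import *
from plant import manip
go(manip,[.4985,.2045,.142],0)"
```

```text
t 8.85 pos [0.4981 0.205  0.1432] yaw 19.2 j [ 0.12  0.36 -0.76  1.94  0.3   0.96 -0.45] F [-2.45 -0.06  2.47] M [-0.162  0.317  0.028] w 0.0162
shift cm [0.12 0.02 0.06] turn [19.2 -0.1  0. ]
```

>>> carry_out:
  increments:
    - [1.6, [0, 0, 0], [6, 0, 0]]
    - [1.6, [0, 0, 0], [12, 0, 0]]
    - [1.6, [0, 0, 0], [18, 0, 0]]
    - [1.6, [0, 0, 0], [24, 0, 0]]
    - [1.6, [0, 0, 0], [30, 0, 0]]
    - [1.6, [0, 0, 0], [34, 0, 0]]
    - [3, [0, 0, 0], [30, 0, 0]]
    - [5, [0, 0, 0], [26, 0, 0]]
    - [5, [0, 0, 0], [26, 0, 0]]
    - [5, [0, 0, 0], [26, 0, 0]]

```text
t: 9.85
position: [0.4981, 0.2049, 0.143]
orientation: [0.529, 0.47, -0.529, 0.469]
ft_force: [0.3, -0.7, 0.6]
grip_width: 0.0447
```

```bash
python3 -c "
from h import *
from plant import manip
s=manip.grab_frame('side'); f=manip.grab_frame('wrist')
a=cv2.imread('pics/side0.png')[180:250,185:249]; b=s['image'][180:250,185:249,::-1]
c=cv2.resize(f['image'][150:400,200:440,::-1],(280,291))
o=np.hstack([cv2.resize(a,(256,280)),cv2.resize(b,(256,280)),c[:280]]); 
cv2.imwrite('pics/w6.png',o)
go(manip,[.4985,.2045,.142],0)"
```

```text
t 9.95 pos [0.4981 0.2049 0.1431] yaw -6.9 j [ 0.05  0.34 -0.66  1.94  0.26  0.94 -0.86] F [ 0.29 -0.25  0.25] M [-0.004 -0.078  0.035] w 0.0489
shift cm [0.11 0.05 0.04] turn [-6.9 -0.1  0. ]
```

View pics/w6.png

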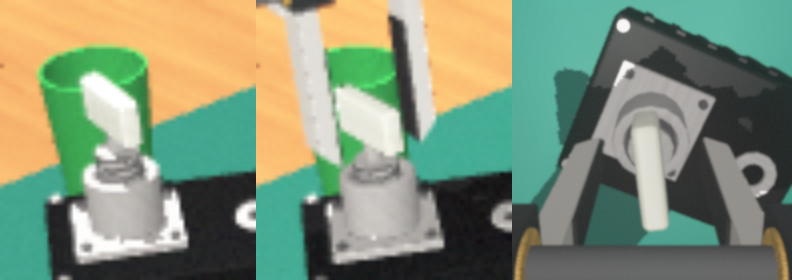

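At nearly the same bar angle, the bar now sits visibly lower than at the start and less thread shows. The drop is confirmed, so I'll continue forward.

>>> carry_out:
  increments:
    - [1.6, [0, 0, 0], [0, 0, 0]]
    - [1.6, [0, 0, 0], [0, 0, 0]]
    - [1.6, [0, 0, 0], [0, 0, 0]]
    - [1.6, [0, 0, 0], [3, 0, 0]]
    - [1.6, [0, 0, 0], [10, 0, 0]]
    - [1.6, [0, 0, 0], [17, 0, 0]]
    - [1.6, [0, 0, 0], [24, 0, 0]]
    - [1.6, [0.1, 0, 0], [31, 0, 0]]
    - [1.6, [0.1, 0, 0], [38, 0, 0]]
    - [1.6, [0.1, 0, 0], [45, 0, 0]]
    - [1.6, [0.1, 0, 0], [52, 0, 0]]
    - [1.6, [0.1, 0, 0], [59, 0, 0]]

```text
t: 11.15
position: [0.4976, 0.2052, 0.1421]
orientation: [-0.692, -0.147, 0.692, -0.146]
ft_force: [-2.9, 1.5, 1.7]
grip_width: 0.016
```

>>> carry_out:
  increments:
    - [1.6, [0, 0, 0], [7, 0, 0]]
    - [1.6, [0, 0, 0], [14, 0, 0]]
    - [1.6, [0, 0, 0], [21, 0, 0]]
    - [1.6, [0, 0, 0], [28, 0, 0]]
    - [1.6, [0.1, 0, 0], [31, 0, 0]]
    - [2, [0.1, 0, 0], [29, 0, 0]]
    - [6.5, [0.1, 0, 0], [20, 0, 0]]
    - [6.5, [0.1, 0, 0], [20, 0, 0]]
    - [6.5, [0.1, 0, 0], [20, 0, 0]]
    - [6.5, [0.1, 0, 0], [20, 0, 0]]
    - [6.5, [0.1, 0, 0], [20, 0, 0]]
    - [6.5, [0.1, 0, 0], [20, 0, 0]]

```text
t: 12.35
position: [0.4976, 0.2052, 0.1411]
orientation: [-0.706, -0.024, 0.707, -0.023]
ft_force: [-0.8, -0.2, 0.6]
grip_width: 0.0639
```

```bash
python3 -c "
from h import *
from plant import manip
go(manip,[.4985,.2047,.142],83)"
```

```text
t 12.35 pos [0.4976 0.2052 0.1411] yaw -86.2 j [-0.17  0.3  -0.4   1.96  0.15  0.91 -2.15] F [-0.78 -0.15  0.59] M [ 0.048  0.001 -0.008] w 0.0639
shift cm [-0.09  0.06 -0.08] turn [-1.692e+02 -1.000e-01  1.000e-01]
```

>>> carry_out:
  increments:
    - [6.5, [0, 0.06, -0.08], [-8, 0, 0]]
    - [6.5, [0, 0.06, -0.08], [-16, 0, 0]]
    - [6.5, [0, 0.06, -0.08], [-24, 0, 0]]
    - [6.5, [0, 0.06, -0.08], [-32, 0, 0]]
    - [6.5, [0, 0.06, -0.08], [-40, 0, 0]]
    - [6.5, [0, 0.06, -0.08], [-48, 0, 0]]
    - [6.5, [0, 0.06, -0.08], [-56, 0, 0]]
    - [6.5, [0, 0.06, -0.08], [-64, 0, 0]]
    - [6.5, [0, 0.06, -0.08], [-72, 0, 0]]
    - [6.5, [0, 0.06, -0.08], [-80, 0, 0]]
    - [6.5, [0, 0.06, -0.08], [-88, 0, 0]]
    - [6.5, [0, 0.06, -0.08], [-96, 0, 0]]

```text
t: 13.55
position: [0.4985, 0.2047, 0.1411]
orientation: [0.454, 0.542, -0.454, 0.541]
ft_force: [-0.5, -0.2, -0.2]
grip_width: 0.0652
```

>>> carry_out:
  increments:
    - [6.5, [0, 0, 0], [-8, 0, 0]]
    - [6.5, [0, 0, 0], [-16, 0, 0]]
    - [6.5, [0, 0, 0], [-24, 0, 0]]
    - [6.5, [0, 0, 0], [-32, 0, 0]]
    - [6.5, [0, 0, 0], [-40, 0, 0]]
    - [6.5, [0, 0, 0], [-48, 0, 0]]
    - [6.5, [0, 0, 0], [-56, 0, 0]]
    - [6.5, [0, 0, 0], [-64, 0, 0]]
    - [6.5, [0, 0, 0], [-72, 0, 0]]
    - [6.5, [0, 0, 0], [-76, 0, 0]]
    - [6.5, [0, 0, 0], [-76, 0, 0]]

```text
t: 14.65
position: [0.4985, 0.2045, 0.1409]
orientation: [0.025, 0.707, -0.024, 0.706]
ft_force: [0.3, -0.0, 0.5]
grip_width: 0.0653
```

```bash
python3 -c "
from h import *
from plant import manip
f=manip.grab_frame('wrist'); s=manip.grab_frame('side')
c=np.hstack([cv2.resize(f['image'][150:400,200:440],(480,500)),cv2.resize(s['image'][170:270,185:249],(320,500))])
cv2.imwrite('pics/w7.png',c[:,:,::-1])
go(manip,[.4985,.2047,.142],83)"
```

```text
t 14.75 pos [0.4985 0.2046 0.141 ] yaw 85.9 j [ 0.3   0.45 -1.    1.93  0.45  1.01  0.59] F [-0.24  0.16  0.21] M [ 0.035 -0.201  0.011] w 0.0652
shift cm [-0.1   0.01  0.  ] turn [ 2.9 -0.1 -0.1]
```

View pics/w7.png

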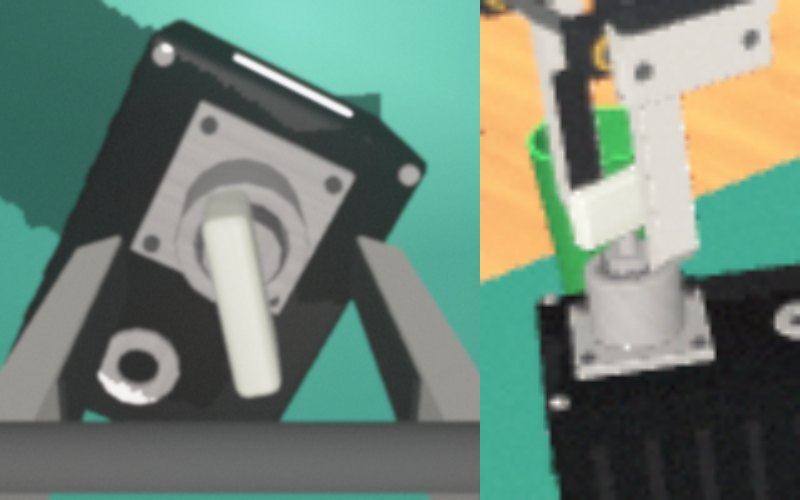

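The bar sits at about +5° (turned 145° forward), lower than before and between the open jaws. Next comes the second stroke.

>>> carry_out:
  increments:
    - [1.6, [0, 0, 0], [0, 0, 0]]
    - [1.6, [0, 0, 0], [0, 0, 0]]
    - [1.6, [0, 0, 0], [0, 0, 0]]
    - [1.6, [0, 0, 0], [0, 0, 0]]
    - [1.6, [0, 0, 0], [0, 0, 0]]
    - [1.6, [0, 0, 0], [0, 0, 0]]
    - [1.6, [0, 0, 0], [4, 0, 0]]
    - [1.6, [0, 0, 0], [11, 0, 0]]
    - [1.6, [0, 0, 0], [18, 0, 0]]
    - [1.6, [0, 0, 0], [25, 0, 0]]
    - [1.6, [0, 0, 0], [32, 0, 0]]
    - [1.6, [0, 0, 0], [39, 0, 0]]

```text
t: 15.95
position: [0.4984, 0.205, 0.141]
orientation: [0.262, 0.658, -0.261, 0.656]
ft_force: [1.1, 2.3, -2.6]
grip_width: 0.016
```

>>> carry_out:
  increments:
    - [1.6, [0, 0, 0], [7, 0, 0]]
    - [1.6, [0, 0, 0], [14, 0, 0]]
    - [1.6, [0, 0, 0], [21, 0, 0]]
    - [1.6, [0, 0, 0], [28, 0, 0]]
    - [1.6, [0, 0, 0], [35, 0, 0]]
    - [1.6, [0.1, 0, 0], [42, 0, 0]]
    - [1.6, [0.1, 0, 0], [49, 0, 0]]
    - [1.6, [0.1, 0, 0], [56, 0, 0]]
    - [1.6, [0.1, 0, 0], [63, 0, 0]]
    - [1.6, [0.1, 0, 0], [70, 0, 0]]
    - [1.6, [0.1, 0, 0], [77, 0, 0]]
    - [1.6, [0.1, 0, 0], [84, 0, 0]]

```text
t: 17.15
position: [0.4976, 0.2048, 0.1397]
orientation: [-0.634, -0.313, 0.635, -0.311]
ft_force: [-3.2, 0.2, -0.2]
grip_width: 0.0157
```

```bash
python3 -c "
from h import *
from plant import manip
go(manip,[.4985,.2047,.14],-97)"
```

```text
t 17.15 pos [0.4976 0.2048 0.1397] yaw -37.7 j [-0.05  0.33 -0.55  1.95  0.21  0.92 -1.36] F [-3.23  0.18 -0.17] M [-0.107  0.69   0.032] w 0.0157
shift cm [-0.03  0.08 -0.04] turn [59.3  0.1  0.1]
```

>>> carry_out:
  increments:
    - [1.6, [0, 0, 0], [7, 0, 0]]
    - [1.6, [0, 0, 0], [14, 0, 0]]
    - [1.6, [0, 0, 0], [21, 0, 0]]
    - [1.6, [0, 0, 0], [28, 0, 0]]
    - [1.6, [0, 0, 0], [35, 0, 0]]
    - [1.6, [0, 0, 0], [42, 0, 0]]
    - [1.6, [0, 0, 0], [49, 0, 0]]
    - [1.6, [0, 0, 0], [56, 0, 0]]
    - [1.6, [0, 0, 0], [62, 0, 0]]
    - [2, [0, 0, 0], [58, 0, 0]]
    - [6.5, [0, 0, 0], [50, 0, 0]]
    - [6.5, [0, 0, 0], [50, 0, 0]]

```text
t: 18.35
position: [0.4975, 0.2049, 0.1396]
orientation: [-0.706, -0.016, 0.708, -0.015]
ft_force: [-0.4, -0.8, 0.4]
grip_width: 0.0326
```

>>> carry_out:
  increments:
    - [6.5, [0, 0, 0], [0, 0, 0]]
    - [6.5, [0, 0, 0], [0, 0, 0]]
    - [6.5, [0, 0, 0], [0, 0, 0]]
    - [6.5, [0, 0, 0], [0, 0, 0]]
    - [6.5, [0, 0.06, -0.06], [-8, 0, 0]]
    - [6.5, [0, 0.06, -0.06], [-16, 0, 0]]
    - [6.5, [0, 0.06, -0.06], [-24, 0, 0]]
    - [6.5, [0, 0.06, -0.06], [-32, 0, 0]]
    - [6.5, [0, 0.06, -0.06], [-40, 0, 0]]
    - [6.5, [0, 0.06, -0.06], [-48, 0, 0]]
    - [6.5, [0, 0.06, -0.06], [-56, 0, 0]]
    - [6.5, [0, 0.06, -0.06], [-64, 0, 0]]

```text
t: 19.55
position: [0.4982, 0.2044, 0.1397]
orientation: [-0.59, -0.39, 0.591, -0.388]
ft_force: [0.7, -0.5, -0.3]
grip_width: 0.0651
```

```bash
python3 -c "
from h import *
from plant import manip
go(manip,[.4985,.2047,.139],80)"
```

```text
t 19.55 pos [0.4982 0.2044 0.1397] yaw -23.2 j [-0.01  0.34 -0.6   1.95  0.23  0.93 -1.12] F [ 0.68 -0.46 -0.33] M [-0.027 -0.017 -0.008] w 0.0651
shift cm [ 0.07  0.01 -0.04] turn [-1.032e+02 -2.000e-01  1.000e-01]
```

>>> carry_out:
  increments:
    - [6.5, [0, 0, 0], [-8, 0, 0]]
    - [6.5, [0, 0, 0], [-16, 0, 0]]
    - [6.5, [0, 0, 0], [-24, 0, 0]]
    - [6.5, [0, 0, 0], [-32, 0, 0]]
    - [6.5, [0, 0, 0], [-40, 0, 0]]
    - [6.5, [0, 0, 0], [-48, 0, 0]]
    - [6.5, [0, 0, 0], [-56, 0, 0]]
    - [6.5, [0, 0, 0], [-64, 0, 0]]
    - [6.5, [0, 0, 0], [-72, 0, 0]]
    - [6.5, [0, 0, 0], [-80, 0, 0]]
    - [6.5, [0, 0, 0], [-88, 0, 0]]
    - [6.5, [0, 0, 0], [-96, 0, 0]]

```text
t: 20.75
position: [0.4982, 0.2043, 0.1397]
orientation: [0.104, 0.7, -0.104, 0.698]
ft_force: [-0.4, -0.3, 0.7]
grip_width: 0.0647
```

>>> carry_out:
  increments:
    - [6, [0, 0, 0], [-8, 0, 0]]
    - [1.6, [0.1, 0, 0], [-8, 0, 0]]
    - [1.6, [0.1, 0, 0], [-8, 0, 0]]
    - [1.6, [0.1, 0, 0], [-8, 0, 0]]
    - [1.6, [0.1, 0, 0], [-8, 0, 0]]
    - [1.6, [0.1, 0, 0], [-8, 0, 0]]
    - [1.6, [0.1, 0, 0], [-8, 0, 0]]
    - [1.6, [0.1, 0, 0], [-8, 0, 0]]

```text
t: 21.55
position: [0.4984, 0.2049, 0.1389]
orientation: [0.056, 0.706, -0.054, 0.704]
ft_force: [2.0, 3.7, -1.1]
grip_width: 0.0161
```

```bash
python3 -c "
from h import *
from plant import manip
f=manip.grab_frame('wrist'); s=manip.grab_frame('side')
c=np.hstack([cv2.resize(f['image'][150:400,200:440],(480,500)),cv2.resize(s['image'][170:270,185:249],(320,500))])
cv2.imwrite('pics/w8.png',c[:,:,::-1])
go(manip,[.4985,.2047,.139],60)"
```

```text
t 21.65 pos [0.4984 0.2049 0.1389] yaw 81.1 j [ 0.28  0.44 -0.98  1.93  0.43  1.    0.52] F [ 1.95  4.17 -0.62] M [ 1.06  -0.591  0.015] w 0.0161
shift cm [-0.01 -0.02  0.01] turn [21.1 -0.1 -0.1]
```

View pics/w8.png

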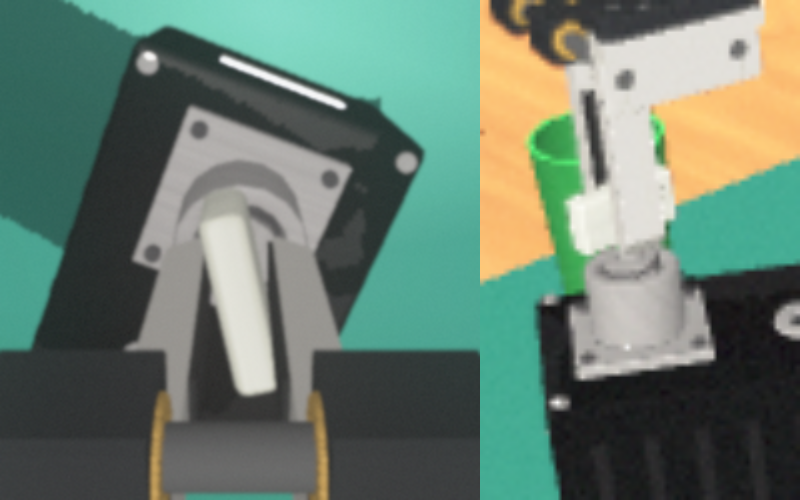

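The bar is at about +2° (turned about 328° forward) and seated lower. I'll drive the last 30°, then recentre the jaws on the bar and close gently.

>>> carry_out:
  increments:
    - [1.6, [0, 0, 0], [5, 0, 0]]
    - [1.6, [0, 0, 0], [10, 0, 0]]
    - [1.6, [0, 0, 0], [15, 0, 0]]
    - [1.6, [0, 0, 0], [20, 0, 0]]
    - [1.6, [0, 0, 0], [25, 0, 0]]
    - [1.6, [0, 0, 0], [29, 0, 0]]
    - [1.8, [0, 0, 0], [27, 0, 0]]
    - [2, [0, 0, 0], [22, 0, 0]]
    - [2, [0, 0, 0], [22, 0, 0]]

```text
t: 22.55
position: [0.4983, 0.2046, 0.1388]
orientation: [0.188, 0.683, -0.188, 0.681]
ft_force: [-0.6, -0.1, 0.2]
grip_width: 0.0197
```

>>> carry_out:
  increments:
    - [1, [0, 0, 0], [0, 0, 0]]
    - [1, [0, 0, 0], [0, 0, 0]]
    - [1, [0, 0, 0], [0, 0, 0]]
    - [1, [0, 0, 0], [0, 0, 0]]
  squeeze: 5

```text
t: 22.95
position: [0.4988, 0.2048, 0.1389]
orientation: [0.189, 0.682, -0.188, 0.681]
ft_force: [5.5, 1.4, -2.5]
grip_width: 0.012
```

```bash
python3 -c "
from h import *
from plant import manip
f=manip.grab_frame('wrist'); s=manip.grab_frame('side')
c=np.hstack([cv2.resize(f['image'][150:400,200:440],(480,500)),cv2.resize(s['image'][170:270,185:249],(320,500))])
cv2.imwrite('pics/w9.png',c[:,:,::-1])
go(manip,[.4985,.2047,.138],59)"
```

```text
t 23.05 pos [0.4988 0.2048 0.1389] yaw 59.1 j [ 0.22  0.41 -0.89  1.93  0.38  0.97  0.18] F [ 5.52  1.85 -2.49] M [ 0.517 -1.238 -0.027] w 0.012
shift cm [ 0.09 -0.02 -0.02] turn [ 0.1 -0.1 -0.1]
```

View pics/w9.png

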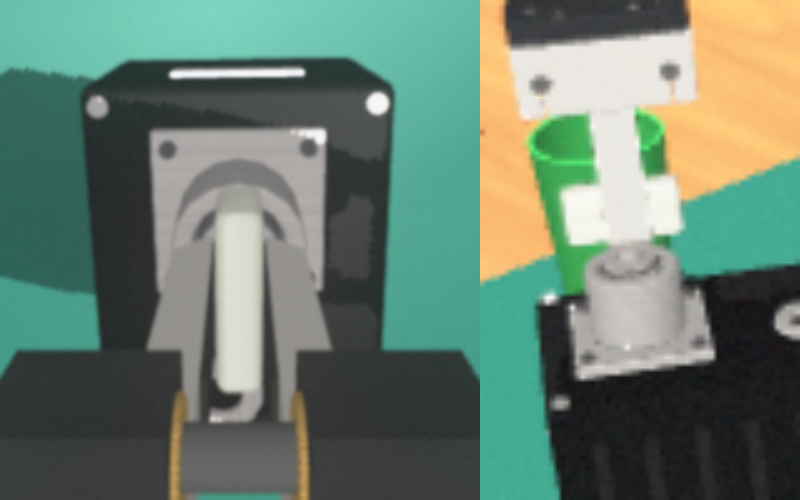

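The fingers are closed on the 12 mm bar, which lies parallel to the module's long edges (turned 360° past 0). The underside is about 14 mm above the boss. I'll ease the small side load and firm the grip to 22 N.

>>> carry_out:
  increments:
    - [1, [0, 0.04, 0.04], [0, 0, 0]]
    - [1, [0, 0.04, 0.04], [0, 0, 0]]
    - [1, [0, 0.04, 0.04], [0, 0, 0]]
    - [1, [0, 0.04, 0.04], [0, 0, 0]]
    - [1, [0, 0.04, 0.04], [0, 0, 0]]
  squeeze: 22

```text
t: 23.55
position: [0.4989, 0.2048, 0.1388]
orientation: [0.189, 0.682, -0.188, 0.681]
ft_force: [-2.6, -0.3, 0.1]
grip_width: 0.0118
```

Run:
```python
from h import *
from plant import manip
s=manip.grab_frame('side'); im=s['image']
for u in(203,205): print(u,' '.join(map(str,im[200:225,u].astype(int).min(1))))
a=np.radians(-30); w=np.array([np.cos(a),np.sin(a)])
for d in(.006,.012): print(d,proj(s,[[*(np.array([.4985,.2045])-.025*w+.006*np.array([w[1],-w[0]])),.154-d+z] for z in(.026,0)]).round(1).tolist())
go(manip,[.4985,.2047,.138],59)
```

```text
203 57 60 85 66 65 65 91 198 228 244 240 240 240 237 235 239 237 234 231 91 61 65 68 62 63
205 66 64 88 69 66 63 100 215 233 243 240 239 240 235 235 238 237 235 232 85 64 65 73 81 94
0.006 [[199.9, 206.5], [201.7, 217.4]]
0.012 [[200.3, 209.1], [202.1, 219.8]]
t 23.6 pos [0.4989 0.2048 0.1388] yaw 59.1 j [ 0.22  0.41 -0.89  1.93  0.38  0.98  0.18] F [-3.04  0.84 -1.15] M [ 0.037  0.698 -0.011] w 0.0122
shift cm [ 0.08 -0.03 -0.03] turn [ 0.1 -0.2 -0. ]
```

The underside edge is at row 218.6. A depth of 12 mm predicts about 218.5 and 6 mm predicts about 216.1, so one turn is in. Handing in.

```bash
python3 -c "
from plant import manip
print(manip.finish_job())"
```

```text
the job is handed in; nothing more can be done
None
```

The bolt in the left-hand module (the one with the washer) is started one full turn, and the job was handed in with the fingers holding the wing head at 22 N.

- **Backward turn:** I drove the bar loosely counter-clockwise to about -0.3 rad, then eased the jaws. I couldn't tell at first whether it had dropped, so I went back about 9° further than turned out to be needed. The side view then showed the bar about 6 mm lower than at the start, so it had dropped onto the thread.
- **Forward turn:** I drove it clockwise in three loose strokes, opening the jaws to regrasp between them and following it down. It didn't jam.

**Last checks:**
- **Angle:** the bar lies parallel to the module's x, with the jaws within about 1° of it. That puts the bolt near 6.28 rad.
- **Depth:** the bar's lower edge in the side view fits 12 mm. This rests on a correction of about 1.1 px for calibration.
- **Forces and grip:** the wrist force stayed under about 7 N at every reading, and the final jaw opening was 12 mm.
- **Time:** it took 23.6 s.

I did not re-photograph the whole bench at the end. The fingers stayed over the boss area throughout, and the washer, the only loose part near them, still showed on the lid in the last view. I viewed 11 pictures, more than the 8 planned but within the limit of 12.

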